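Put the lead-forming set-up kit away in its nests

ROBOT

A 6-joint arm with a two-finger parallel gripper is mounted at the origin on the work surface; the furniture and walls round the work are solid. World frame = base frame: x ahead of the robot, y to its left, z up, the work surface at z = 0. Lengths are in mm, angles in degrees, forces in N, time in s.
With the tool pointing down it reaches from about 350 to 850 mm from the base axis. Payload 8.1 kg.
Tool frame: the origin (TCP) lies midway between the tips of the shut fingers; the grasp point (between the pads) lies 19 mm behind it; z points along the fingers, y is the line along which they close (so a half turn about z gives the same grasp; the last joint's range is limited). The gripper opens to 85 mm and grips with 20 to 120 N. Pads are 22 mm wide; open, the fingers measure 114 mm over their backs; the gripper's body (76 mm by 85 mm) begins 54 mm behind the grasp point. The pads swing forward as they close: fully open they stand 13 mm farther back than shut.
Start: joints at [72.112, 7.471, 85.268, -0, 87.261, -4.893], TCP at [134.894, 584.644, 231.292] pointing down, gripper open.
Joint ranges: [-169.43, 169.43], [-51.17, 129.36], [1.28, 143.12], [-76.62, 256.62], [0, 156.53], [-152.29, 152.29]. Speed limits (degrees/s): [136.94, 136.94, 159.86, 180, 180, 180].

INTERFACE

Orientations are given as [roll, pitch, yaw] about the fixed x, y, z axes, in that order (R = Rz(yaw) Ry(pitch) Rx(roll)).
In Python, from bench import r gives the robot as it stands. The module is installed in compiled form; this text tells all that it offers.
- The arm moves only by the tool jog_arm, never from a script. Its argument "rows" is a list of rows, each a list of 2 entries, a list of its own where there are three numbers: the shift along the tool's x, y, z in mm, then the turn, a rotation vector about the tool's x, y, z in rad. A call has 1 to 10 rows; each row is the pose to reach, as a shift and turn from the pose commanded when the call began, along the tool's axes at that moment; what a row does not reach only later rows make up. A row lasts 1/10 s, in which the tool goes at most 50 mm and 8.59 degrees, less where a joint would pass 70% of its speed; a pose out of reach is approached as far as the arm can. A call with a gripper value outside its range is refused whole. "grip" is the finger opening in mm, from 0 to 85.4, set as the call begins (left out, the last holds). The fingers move at their own pace and stop on an object; "force" is the grip in N (left out, the last holds). Time passes only in rows, so rows that repeat a pose let the fingers close. It gives the time, the measured TCP pose, the force, the opening and the grip force at its end, in the units of the state.
- r.sense(): the state, without advancing time (a new reading comes with each control period).
- r.snapshot(name): name is "side" or "top" or "wrist"; returns (picture, depth): 384x512x3 uint8, blue, green, red; 384x512 float32, mm along the optical axis (not along the pixel's ray), 0 where there is no reading.
- r.camera_params(name): a dict with "fx", "fy", "cx", "cy" (pixels), "pose" (4x4, takes a point from camera to world coordinates); the wrist camera has in their place "tool_from_camera" (4x4, takes a point from camera to tool coordinates, whose origin is the TCP and whose axes are the flange's). Camera axes: x right, y down, z forward; pixel columns grow to the right and rows downward; lengths in mm; the calibration is good to about 2 mm. A picture is of the moment at which its call begins: read the wrist's pose just before it. camera_params takes no time and is no camera call.
- r.hand_in(): hands the job in; it is judged then, once.
The state is a dict: "time": time; "joint_pos": joint angles; "qd": joint speeds; "joint_efforts": joint torques, N m; "tool_pos": TCP position; "tcp_rot": TCP orientation; "ft_force": force on the tool from outside, world axes, zero at the start; "wrist_torque": the same for the moment, N m; "finger_gap": finger opening in mm; "grip_force": force on a finger pad.
Only numpy, scipy, OpenCV 4.12 (cv2) and the standard library are available. Lean on these libraries where they do the work, as an engineer would, in place of code of your own. Each camera call takes 0.05 s, during which the arm holds its last target. There are 200 camera calls.

TASK

Put the set-up kit away: set the spare die, the clamp knob, the blue capacitor and the red fence stop each into the yellow nest of its own shape and size, upright as it stands now, flat on the nest's floor and the die lying along its nest. The fence stop is captive in the T-slot rail: slide it lengthwise out of the rail's open end before lifting it.

Things in the scene. Friction and masses are not known exactly. Their poses are not given: they have to be found in the camera images.
- spare_die: bright grey steel block with two bores, 28 x 60 x 18 mm (x, y, z), lying flat on the table; long axis is its y. Origin: centre of its underside. About 0.2 kg.
- capacitor: large capacitor, a dark blue can standing on its flat end: 25 mm across, can 41 mm high, two short pins on top up to 46 mm. Origin: centre of its underside; z up. About 35 g.
- clamp_knob: black star knob standing on its head: round head 36 mm across and 18 mm high, from it an upright pale stud 8 mm thick up to 38 mm. Origin: centre of its underside; z points up along the stud. About 30 g.
- fence_stop: red fence stop standing in the slot of the T-slot rail: steel T head 36 x 32 x 6 mm (x, y, z) at the bottom, a neck 30 x 10 mm above it, then a red block 30 x 26 mm (x, y) from 17 to 50 mm above its underside. Origin: centre of the underside of the head; its x runs along the slot at the start, z up. About 0.15 kg. Out of the rail it stands by itself on its head.
- t_rail: aluminium T-slot rail, fixed (place and turn vary), 120 x 55 mm (x, y), top 19 mm above the table. Slot along its x, closed at -x by a dark block, open at +x (x = 60 mm). Slot floor 4 mm above the table; channel 37 wide, 9 high, lip gap 14 mm. The stop slides freely; lips hold it down until its origin is past x = +78 mm. Origin: centre of underside; z up.
- die_nest: yellow low tray, fixed (place and turn vary). Floor with black liner 3 mm above the table; rims only at the corners, 5 mm thick, tops 8 mm above the table, open at the middle of each side for fingers. Long narrow pocket 40 x 72 mm (x, y), outside 50 x 82 mm: for the spare die. Origin: centre of its underside, on the table; z up. The long axis is y.
- knob_nest: round yellow low tray, fixed (place and turn vary). Floor with black liner 3 mm above the table; rims only at the four diagonals, 5 mm thick, tops 8 mm above the table, open at +x, -x, +y and -y for fingers. The larger round nest, pocket 48 mm across, outside 60 mm: for the clamp knob. Origin: centre of its underside, on the table; z up.
- cap_nest: round yellow low tray, fixed (place and turn vary). Floor with black liner 3 mm above the table; rims only at the four diagonals, 5 mm thick, tops 8 mm above the table, open at +x, -x, +y and -y for fingers. The smaller round nest, pocket 37 mm across, outside 49 mm: for the capacitor. Origin: centre of its underside, on the table; z up.
- stop_nest: yellow low tray, fixed (place and turn vary). Floor with black liner 3 mm above the table; rims only at the corners, 5 mm thick, tops 8 mm above the table, open at the middle of each side for fingers. Small, nearly square pocket 48 x 44 mm (x, y), outside 58 x 54 mm: for the fence stop, standing on its T head, square with the nest (any quarter turn fits). Origin: centre of its underside, on the table; z up.

How it is judged:
By the outcome, as a careful person would: the job done as asked, in the order asked, and still so for the second after the job is handed in, with the robot touching nothing.
It also fails if it takes over 88 s, if anything falls off the work surface, if the arm or the gripper's body presses on something with over 40 N, if the wrist force passes 120 N, or if a joint passes its speed limit or range.

## Working session

There is one attempt and no reset: what is moved stays moved. The work goes in short steps, Python scripts to look and compute and a tool call to move; the robot and the scene stay as the last step left them, time stands still between calls to the robot, and variables do not carry over. Pictures are saved under pics/ and viewed, at most 14 in all, crops included, and the job is handed in when it is done.

Besides the shell and the picture viewer there is one more tool, called after "Emit:" as name(argument=value, ...), one argument or row to a line, values as JSON. jog_arm: Moves the arm, as the interface text tells. Its arguments: {"type":"object","properties":{"rows":{"type":"array"},"grip":{"type":"number"},"force":{"type":"number"}},"required":["rows"]}

```bash
mkdir -p pics; python3 - <<'E'
from bench import r
import cv2,numpy as np
s=r.sense();print(s)
for n in("top","side"):
    p,d=r.snapshot(n);cv2.imwrite(f"pics/{n}0.png",p);np.savez(f"pics/{n}0.npz",p=p,d=d)
    c=r.camera_params(n);print(n,{k:np.round(v,3).tolist() for k,v in c.items()})
print(np.round(r.camera_params("wrist")["tool_from_camera"],3).tolist())
E
```

```text
{'time': 0.0, 'joint_pos': array([ 7.21139006e+01,  7.51327439e+00,  8.53285172e+01,  7.45779315e-04,
        8.72602704e+01, -4.89370095e+00]), 'qd': array([ 0.03358396, -0.02974231, -0.00433384,  0.07957182,  0.06926277,
       -0.07210049]), 'joint_efforts': array([-1.46957147e-03, -5.69366598e+01, -5.00570011e+01, -2.26012726e-04,
        1.40061820e-02,  4.47768559e-05]), 'tool_pos': array([134.70936269, 584.13684021, 230.27083517]), 'tcp_rot': array([-1.79898374e+02, -9.44878421e-03,  1.67007557e+02]), 'ft_force': array([-0.27261588, -0.76028609,  0.36024078]), 'wrist_torque': array([-0.01008572,  0.02890039, -0.01812811]), 'grip_force': 0.0, 'finger_gap': 85.36756845249113}
top {'fx': 349.756, 'fy': 349.756, 'cx': 257.401, 'cy': 193.438, 'pose': [[-0.016, -0.986, 0.164, 299.84], [-1.0, 0.014, -0.013, -243.069], [0.011, -0.164, -0.986, 888.294], [0.0, 0.0, 0.0, 1.0]]}
side {'fx': 475.08, 'fy': 475.08, 'cx': 262.228, 'cy': 180.474, 'pose': [[0.843, -0.346, 0.412, 86.155], [-0.538, -0.553, 0.636, -778.126], [0.007, -0.758, -0.652, 597.556], [0.0, 0.0, 0.0, 1.0]]}
[[0.0, -0.965, -0.264, 66.533], [1.0, 0.0, 0.0, -0.061], [-0.0, -0.264, 0.965, -141.603], [0.0, 0.0, 0.0, 1.0]]
```

View pics/top0.png

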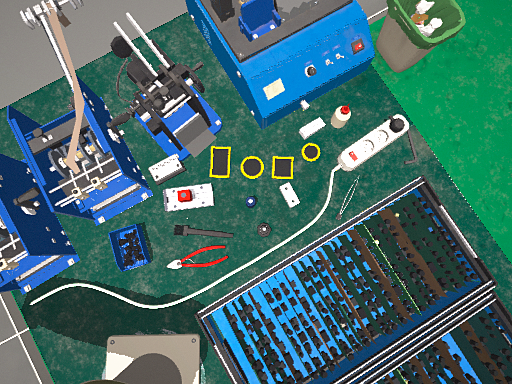

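View pics/side0.png

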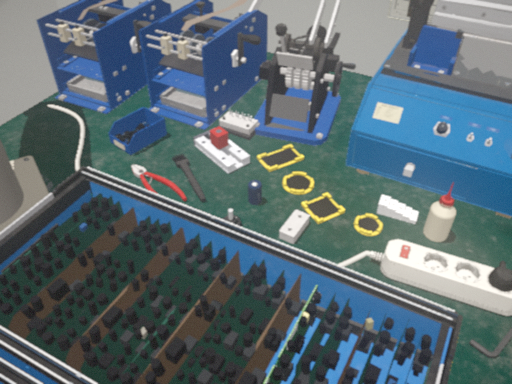

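The top view shows the nests (yellow): die (220,162), knob (252,167), stop (283,167) and cap (311,152). The rail is at (190,197) with the red stop at (185,196), the capacitor at (250,201), the die at (289,194) and the knob at (264,229). The side view agrees, so I'll get coarse positions and then look closer with the wrist camera.

```bash
cat > h.py <<'E'
import numpy as np,cv2
from bench import r
from scipy.spatial.transform import Rotation as R
def T():
    s=r.sense();M=np.eye(4);M[:3,:3]=R.from_euler('xyz',s['tcp_rot'],degrees=True).as_matrix();M[:3,3]=s['tool_pos'];return M
def cast(c,P,uv,z):
    uv=np.atleast_2d(np.array(uv,float))
    d=np.c_[(uv[:,0]-c['cx'])/c['fx'],(uv[:,1]-c['cy'])/c['fy'],np.ones(len(uv))]@P[:3,:3].T
    o=P[:3,3];return o+d*((z-o[2])/d[:,2])[:,None]
def proj(c,P,X):
    q=(np.atleast_2d(X)-P[:3,3])@P[:3,:3];return np.c_[q[:,0]/q[:,2]*c['fx']+c['cx'],q[:,1]/q[:,2]*c['fy']+c['cy']]
def shot(n,tag):
    c=r.camera_params(n);P=T()@c['tool_from_camera'] if n=="wrist" else c['pose']
    p,d=r.snapshot(n);cv2.imwrite(f"pics/{tag}.png",p);np.savez(f"pics/{tag}.npz",p=p,d=d,P=P);return p,d,c,P
def load(n,tag):
    z=np.load(f"pics/{tag}.npz");return z['p'],z['d'],r.camera_params(n),z['P']
def togo(x,y,z,yaw):
    """shift (tool axes) and rotvec to reach a tool-down pose"""
    M=T();G=R.from_euler('xyz',[180,0,yaw],degrees=True)
    A=R.from_matrix(M[:3,:3]);print("shift",np.round(A.inv().apply(np.array([x,y,z])-M[:3,3]),1),"turn",np.round((A.inv()*G).as_rotvec(),4))
E
python3 - <<'E'
from h import *
c=r.camera_params("top")
for n,uv,z in [("die_nest",(220,162),8),("knob_nest",(252,167),8),("stop_nest",(283,167),8),("cap_nest",(311,152),8),("rail",(190,197),19),("stop",(185,196),50),("cap",(250,201),41),("die",(289,194),18),("knob",(264,229),18)]: print(n,np.round(cast(c,c['pose'],uv,z)[0]))
p=cv2.imread("pics/top0.png")[105:255,140:340];cv2.imwrite("pics/topc.png",cv2.resize(p,None,fx=4,fy=4,interpolation=cv2.INTER_CUBIC))
togo(400,-180,330,0);togo(400,-180,330,180);togo(400,-180,330,90);togo(400,-180,330,-90)
E
```

```text
die_nest [ 530. -159.    8.]
knob_nest [ 516. -242.    8.]
stop_nest [ 515. -322.    8.]
cap_nest [ 554. -396.    8.]
rail [438. -85.  19.]
stop [436. -79.  50.]
cap [ 422. -236.   41.]
die [ 442. -334.   18.]
knob [ 355. -270.   18.]
shift [-430.3 -685.1  -98.6] turn [-5.0000e-04  2.4000e-03  2.9148e+00]
shift [-430.3 -685.1  -98.6] turn [-0.0016 -0.0003 -0.2268]
shift [-430.3 -685.1  -98.6] turn [-1.500e-03  1.000e-03  1.344e+00]
shift [-430.3 -685.1  -98.6] turn [-1.1000e-03 -1.6000e-03 -1.7976e+00]
```

View pics/topc.png

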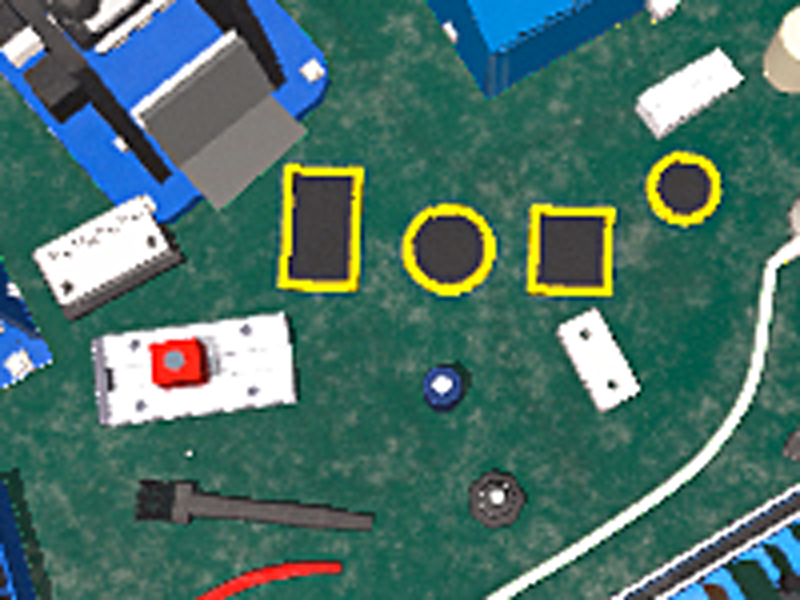

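The crop confirms the rail's dark closed end is on the left (world +y), and its open end points to -y. Next I'll check obstacle heights along the transit path.

```bash
python3 - <<'E'
from h import *
z=np.load("pics/top0.npz");d=z['d'];c=r.camera_params("top");P=c['pose']
v,u=np.mgrid[:384,:512];q=np.stack([(u-c['cx'])/c['fx']*d,(v-c['cy'])/c['fy']*d,d],-1)
X=(q@P[:3,:3].T+P[:3,3])[d>0]
H=np.full((16,26),-1.)
i=((X[:,0]-0)//50).astype(int);j=((X[:,1]+700)//50).astype(int)
m=(i>=0)&(i<16)&(j>=0)&(j<26);np.maximum.at(H,(i[m],j[m]),X[m,2])
print("cols y",list(range(-700,600,50)))
for k in range(15,-1,-1):print(k*50,H[k].astype(int).tolist())
togo(330,300,480,180);togo(450,-100,480,180);togo(400,-240,330,180)
E
```

```text
cols y [-700, -650, -600, -550, -500, -450, -400, -350, -300, -250, -200, -150, -100, -50, 0, 50, 100, 150, 200, 250, 300, 350, 400, 450, 500, 550]
750 [-1, 1, 6, 150, 169, 172, 185, 208, 231, 249, 185, 5, 17, 216, 227, 308, 313, 308, 5, 3, 179, 119, 44, -1, -1, -1]
700 [-1, 6, 5, 111, 154, 157, 171, 172, 186, 189, 176, 147, 180, 199, 211, 138, 314, 313, 4, 5, 5, 41, 45, -1, -1, -1]
650 [4, 5, 6, 5, 66, 119, 150, 159, 171, 173, 14, 148, 194, 181, 165, 124, 280, 150, 3, 5, 4, 3, 3, -1, -1, -1]
600 [13, 66, 64, 5, 114, 22, 76, 123, 151, 148, 23, 180, 233, 229, 173, 251, 251, 173, -1, 176, 3, 3, 6, -1, -1, -1]
550 [12, 63, 62, 46, 45, 10, 27, 5, 4, 4, 50, 74, 235, 232, 181, 226, 229, 206, 206, 192, 3, 3, 4, -1, -1, -1]
500 [12, 9, 43, 47, 49, 18, 11, 11, 11, 12, 10, 46, 45, 40, 190, 191, 212, 206, 205, 187, 126, 6, -1, -1, -1, -1]
450 [6, 111, 6, 9, 9, 19, 5, 22, 11, 11, 11, 23, 55, 30, 191, 184, 199, 192, 191, 161, 146, -1, -1, -1, -1, -1]
400 [109, 111, 112, 111, 13, 12, 20, 24, 5, 45, 5, 24, 57, 25, 13, 190, 190, 191, 180, 189, -1, -1, -1, -1, -1, -1]
350 [114, 106, 104, 113, 112, 11
[... 385 characters left out ...]
, 9, 4, 5, 10, 10, 10, 10, 10, 78, -1, -1, -1, -1, -1]
150 [111, 112, 111, 103, 101, 104, 104, 105, 103, 109, 110, 111, 11, 11, 11, 11, 5, 4, 3, 8, 3, -1, -1, -1, -1, -1]
100 [111, 112, 112, 114, 104, 106, 106, 102, 105, 105, 112, 108, 16, 15, 307, 15, 12, 3, 4, 4, 4, -1, -1, -1, -1, -1]
50 [100, 111, 112, 112, 111, 110, 103, 97, 110, 104, 113, 16, 135, 289, 293, 15, 15, 5, 4, 3, -1, -1, -1, -1, -1, -1]
0 [99, 108, 97, 111, 113, 111, 98, 100, 106, 112, 112, 16, 146, 147, 13, 16, 14, 5, 3, 0, -1, -1, -1, -1, -1, -1]
shift [-254.1 -233.4 -249.3] turn [-0.0016 -0.0003 -0.2268]
shift [-461.  -596.2 -248.7] turn [-0.0016 -0.0003 -0.2268]
shift [-443.8 -743.6  -98.5] turn [-0.0016 -0.0003 -0.2268]
```

Emit:
jog_arm(
  rows=[
    [[-265,-282,-130],[0,0,1.4]],
    [[-265,-282,-130],[0,0,1.4]],
    [[-265,-282,-130],[0,0,1.4]],
    [[-265,-282,-130],[0,0,1.4]],
    [[-265,-282,-130],[0,0,1.4]],
    [[-265,-282,-130],[0,0,1.4]],
    [[-265,-282,-130],[0,0,1.4]],
    [[-265,-282,-130],[0,0,1.4]],
    [[-265,-282,-130],[0,0,1.4]],
    [[-265,-282,-130],[0,0,1.4]],
  ],
)

```text
time: 1.1
tool_pos: [330.9, 248.6, 362.1]
tcp_rot: [179.9, -0.0, 86.2]
ft_force: [-0.1, 0.2, -0.3]
finger_gap: 85.8
grip_force: 0.0
```

```bash
python3 -c "
from h import *
print(r.camera_params('wrist'))
togo(430,-250,330,20)"
```

```text
{'fx': 309.6490420766072, 'fy': 309.6490420766072, 'cx': 253.1987011689469, 'cy': 194.70833722185867, 'tool_from_camera': array([[ 2.34478436e-04, -9.64631855e-01, -2.63600700e-01,
         6.66738071e+01],
       [ 9.99999859e-01,  3.51634112e-04, -3.97263977e-04,
         2.27228405e-01],
       [ 4.75904485e-04, -2.63600570e-01,  9.64631802e-01,
        -1.41603080e+02],
       [ 0.00000000e+00,  0.00000000e+00,  0.00000000e+00,
         1.00000000e+00]])}
shift [-491.   131.5   32. ] turn [ 9.000e-04 -1.300e-03  1.156e+00]
```

Emit:
jog_arm(
  rows=[
    [[-468,190,62],[0,0,1.156]],
    [[-468,190,62],[0,0,1.156]],
    [[-468,190,62],[0,0,1.156]],
    [[-468,190,62],[0,0,1.156]],
    [[-468,190,62],[0,0,1.156]],
    [[-468,190,62],[0,0,1.156]],
    [[-468,190,62],[0,0,1.156]],
    [[-468,190,62],[0,0,1.156]],
    [[-468,190,62],[0,0,1.156]],
    [[-468,190,62],[0,0,1.156]],
  ],
)

```text
time: 2.1
tool_pos: [490.4, -221.4, 299.7]
tcp_rot: [-180.0, 0.0, 20.5]
ft_force: [0.7, 1.6, 0.4]
finger_gap: 85.5
grip_force: 0.0
```

Emit:
jog_arm(
  rows=[
    [[-5,3,0],[0,0,0]],
    [[-5,3,0],[0,0,0]],
    [[-5,3,0],[0,0,0]],
  ],
)

```text
time: 2.4
tool_pos: [486.6, -223.1, 300.6]
tcp_rot: [-180.0, -0.0, 20.6]
ft_force: [-0.1, 0.3, 1.2]
finger_gap: 85.6
grip_force: 0.0
```

```bash
python3 -c "
from h import *
s=r.sense();print(s['tool_pos'],s['tcp_rot'],s['qd'])
shot('wrist','w1')"
```

```text
[ 486.60171908 -223.08426382  300.56430975] [-1.79978246e+02 -1.69338517e-02  2.05625434e+01] [ 1.21729174 -1.33231039  0.10463838  0.02711852 -0.13676014 -0.07455244]
```

View pics/w1.png

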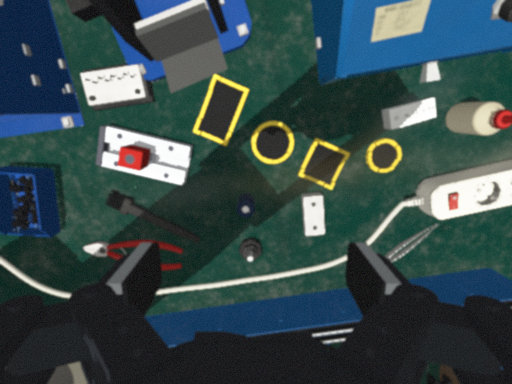

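The wrist view shows the nests at (221,108), (272,143), (323,163) and (384,155), the die at (314,215), the capacitor at (246,208), the knob at (251,250), and the rail at (145,155) with the stop at (133,157). Now I'll measure them.

```bash
cat > meas.py <<'E'
from h import *
def rect(m,c,P,z,tag):
    cs,_=cv2.findContours(m.astype(np.uint8),cv2.RETR_EXTERNAL,cv2.CHAIN_APPROX_NONE)
    for k in cs:
        if cv2.contourArea(k)<60: continue
        w=cast(c,P,k[:,0,:],z)[:,:2].astype(np.float32)
        (x,y),(a,b),t=cv2.minAreaRect(w)
        if a>b:a,b,t=b,a,t-90
        # t+90 = angle of long side b
        print(tag,"px",k[:,0].mean(0).round(),"ctr",round(x,1),round(y,1),"size",round(a,1),round(b,1),"longdir",round((t+90+90)%180-90,1), "area",round(cv2.contourArea(w)))
E
python3 - <<'E'
from meas import *
p,d,c,P=load("wrist","w1");hsv=cv2.cvtColor(p,cv2.COLOR_BGR2HSV);h,s,v=cv2.split(hsv)
y=(h>20)&(h<36)&(s>120)&(v>90);y[300:]=0;rect(y,c,P,6,"yellow")
red=((h<8)|(h>172))&(s>130)&(v>90);red[230:]=0;red[:,200:]=0;rect(red,c,P,50,"red")
w=(s<50)&(v>130);w[260:]=0
a=w.copy();a[:,:280]=0;a[:,350:]=0;a[:180]=0;rect(a,c,P,18,"die")
a=w.copy();a[:,230:]=0;a[:110]=0;a[200:]=0;a|=red;rect(a,c,P,19,"rail")
b=(h>100)&(h<130)&(s>80)&(v<120);b[:190]=0;b[225:]=0;b[:,:225]=0;b[:,270:]=0;rect(b,c,P,41,"cap")
k=(v<60)&(s<90);k[:230]=0;k[265:]=0;k[:,:230]=0;k[:,275:]=0;rect(k,c,P,18,"knob")
cv2.imwrite("pics/w1c.png",cv2.resize(p[110:270,90:350],None,fx=3,fy=3,interpolation=cv2.INTER_CUBIC))
def dep(u,v,rr=2):
    return
vv,uu=np.mgrid[:384,:512];q=np.stack([(uu-c['cx'])/c['fx']*d,(vv-c['cy'])/c['fy']*d,d],-1);X=q@P[:3,:3].T+P[:3,3]
for n,(u0,v0,u1,v1),zl in [("die",(295,185,335,240),(12,24)),("cap",(225,185,270,225),(34,45)),("knob",(230,230,275,268),(12,23)),("stop",(110,135,160,175),(40,55))]:
    x=X[v0:v1,u0:u1].reshape(-1,3);x=x[(x[:,2]>zl[0])&(x[:,2]<zl[1])];(cx,cy),sz,t=cv2.minAreaRect(x[:,:2].astype(np.float32));print(n,len(x),x.mean(0).round(1),np.round([cx,cy,*sz,t],1))
E
```

```text
yellow px [383. 155.] ctr 556.0 -392.8 size 48.0 51.3 longdir -69.4 area 1918
yellow px [323. 163.] ctr 515.0 -318.6 size 57.5 60.7 longdir -2.4 area 3186
yellow px [272. 142.] ctr 517.1 -240.2 size 59.5 60.1 longdir -69.4 area 2799
yellow px [220. 110.] ctr 532.4 -157.5 size 52.9 84.1 longdir -2.4 area 4203
red px [131. 156.] ctr 441.1 -73.9 size 28.3 30.3 longdir -82.7 area 702
die px [314. 215.] ctr 442.0 -332.9 size 31.0 62.3 longdir 26.7 area 1785
rail px [144. 155.] ctr 440.1 -83.1 size 57.7 119.5 longdir -83.2 area 6445
rail px [ 67. 122.] ctr 447.9 27.2 size 14.2 14.4 longdir -62.0 area 170
cap px [245. 205.] ctr 427.4 -233.9 size 24.5 29.3 longdir -5.6 area 514
knob px [250. 245.] ctr 367.1 -264.9 size 22.6 33.8 longdir -84.7 area 281
die 755 [ 443.  -333.1   16.8] [ 442.2 -333.8   60.3   27.9   26.8]
cap 257 [ 424.7 -235.    39.4] [ 424.8 -234.9   23.3   23.3   20.3]
knob 135 [ 357.8 -266.8   16.5] [ 356.5 -266.7   19.4   21.3   18.4]
stop 563 [440.6 -75.9  51.7] [439.3 -74.5  26.2  30.4   6.1]
```

View pics/w1c.png

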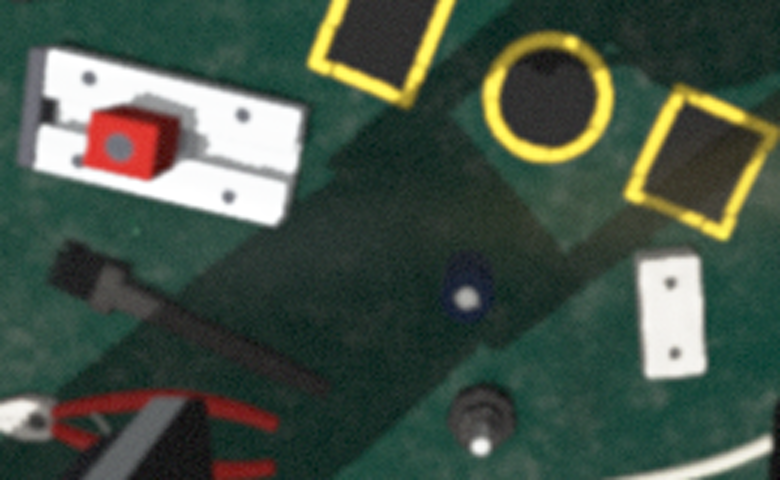

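```bash
python3 -c "
from h import *
togo(442.5,-333.5,70,27);togo(442.5,-333.5,4,27)"
```

```text
shift [-80.7  88.  231. ] turn [ 0.0005 -0.0009 -0.1115]
shift [-80.7  87.9 297. ] turn [ 0.0005 -0.0009 -0.1115]
```

Emit:
jog_arm(
  grip=56,
  force=40,
  rows=[
    [[-81,88,231],[0,0,-0.112]],
    [[-81,88,231],[0,0,-0.112]],
    [[-81,88,231],[0,0,-0.112]],
    [[-81,88,231],[0,0,-0.112]],
    [[-81,88,231],[0,0,-0.112]],
    [[-81,88,231],[0,0,-0.112]],
    [[-81,88,231],[0,0,-0.112]],
    [[-81,88,256],[0,0,-0.112]],
    [[-81,88,281],[0,0,-0.112]],
    [[-81,88,296],[0,0,-0.112]],
  ],
)

```text
time: 3.45
tool_pos: [443.8, -334.3, 6.1]
tcp_rot: [179.8, -0.1, 27.1]
ft_force: [-0.7, 0.5, -0.6]
finger_gap: 56.1
grip_force: 0.0
```

```bash
python3 - <<'E'
from h import *
p,d,c,P=shot("wrist","w2");s=r.sense();print(s['tool_pos'],s['tcp_rot'],s['finger_gap'])
E
```

```text
[ 442.29515051 -333.26133128    3.44758004] [-1.79974210e+02 -7.59958447e-03  2.70630520e+01] 55.91746418177264
```

View pics/w2.png

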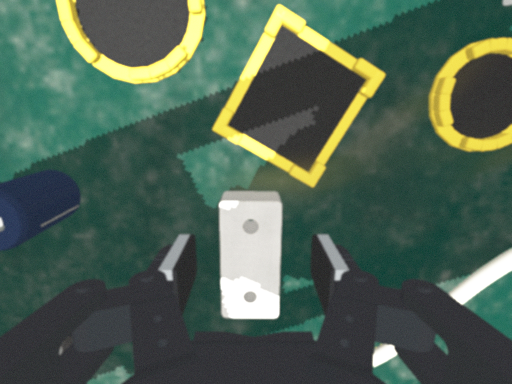

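The die sits square between the pads, about (250,255), with the pads at x≈190 and 320.

Emit:
jog_arm(
  grip=20,
  force=50,
  rows=[
    [[0,0,0],[0,0,0]],
    [[0,0,0],[0,0,0]],
    [[0,0,0],[0,0,0]],
    [[0,0,0],[0,0,0]],
    [[0,0,0],[0,0,0]],
    [[0,0,0],[0,0,0]],
  ],
)

```text
time: 4.1
tool_pos: [443.3, -335.6, 6.7]
tcp_rot: [179.8, -0.1, 27.0]
ft_force: [1.2, 2.6, 7.4]
finger_gap: 26.8
grip_force: 50.4
```

Emit:
jog_arm(
  rows=[
    [[0,0,-20],[0,0,0]],
    [[0,0,-55],[0,0,0]],
    [[0,0,-70],[0,0,0]],
    [[0,0,-70],[0,0,0]],
  ],
)

```text
time: 4.5
tool_pos: [443.8, -336.6, 77.9]
tcp_rot: [179.6, -0.1, 27.0]
ft_force: [0.7, -0.0, -2.6]
finger_gap: 26.8
grip_force: 50.1
```

```bash
python3 - <<'E'
from meas import *
p,d,c,P=shot("wrist","w3")
togo(532,-158,74,-2.4)
vv,uu=np.mgrid[:384,:512];q=np.stack([(uu-c['cx'])/c['fx']*d,(vv-c['cy'])/c['fy']*d,d],-1);X=q@P[:3,:3].T+P[:3,3]
hsv=cv2.cvtColor(p,cv2.COLOR_BGR2HSV);h,s,v=cv2.split(hsv)
y=(h>20)&(h<36)&(s>120)&(v>90);rect(y,c,P,6,"yellow")
yz=X[y][:,2];print(np.percentile(yz,[5,25,50,75,95]))
E
```

```text
shift [ 160.1 -117.8    1.5] turn [ 0.0028 -0.002   0.5126]
yellow px [405.  99.] ctr 554.8 -392.5 size 48.0 48.5 longdir 77.8 area 1852
yellow px [278. 101.] ctr 515.0 -319.4 size 55.0 58.9 longdir -2.8 area 3093
yellow px [170.  42.] ctr 514.1 -242.3 size 52.7 59.9 longdir -62.9 area 912
yellow px [49. 13.] ctr 494.7 -168.4 size 19.9 47.3 longdir -62.9 area 348
[-0.73446325  1.69819611  2.82906906  6.58577163  7.69827851]
```

View pics/w3.png

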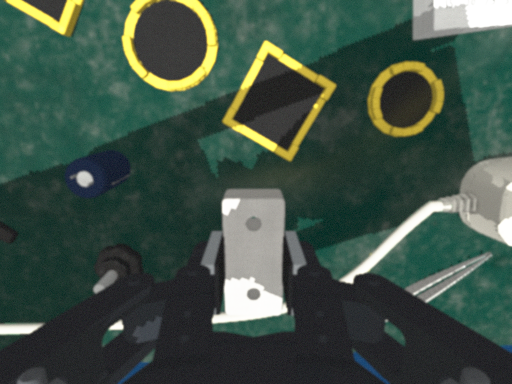

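```bash
python3 - <<'E'
from meas import *
for i in range(3): s=r.sense();print(s['tool_pos'],s['tcp_rot'])
p,d,c,P=load("wrist","w3");C=c['tool_from_camera']
vv,uu=np.mgrid[:384,:512];q=np.stack([(uu-c['cx'])/c['fx']*d,(vv-c['cy'])/c['fy']*d,d],-1);X=q@C[:3,:3].T+C[:3,3]
x=X[185:325,222:288].reshape(-1,3);x=x[(x[:,2]<30)&(x[:,2]>-60)];print(len(x),np.percentile(x[:,2],[5,50,95]))
x=x[abs(x[:,2]-np.median(x[:,2]))<4];print(cv2.minAreaRect(x[:,:2].astype(np.float32)))
E
```

```text
[ 442.69659742 -335.58919935   75.67769834] [ 1.79816161e+02 -6.85440254e-02  2.69684299e+01]
[ 442.69659742 -335.58919935   75.67769834] [ 1.79816161e+02 -6.85440254e-02  2.69684299e+01]
[ 442.69659742 -335.58919935   75.67769834] [ 1.79816161e+02 -6.85440254e-02  2.69684299e+01]
7913 [-16.37964836 -10.20140075  -2.77996961]
((-0.5528182983398438, 0.8013734817504883), (30.338388442993164, 60.75368118286133), 89.67037963867188)
```

```bash
python3 - <<'E'
from meas import *
p,d,c,P=load("wrist","w1")
vv,uu=np.mgrid[:384,:512];q=np.stack([(uu-c['cx'])/c['fx']*d,(vv-c['cy'])/c['fy']*d,d],-1);X=(q@P[:3,:3].T+P[:3,3])[d>0]
H=np.full((16,16),-1.)
i=((X[:,0]-470)//10).astype(int);j=((X[:,1]+220)//10).astype(int)
m=(i>=0)&(i<16)&(j>=0)&(j<16);np.maximum.at(H,(i[m],j[m]),X[m,2])
print("y",list(range(-220,-60,10)))
for k in range(15,-1,-1):print(470+k*10,H[k].astype(int).tolist())
togo(532,-158,74,-2.4)
E
```

```text
y [-220, -210, -200, -190, -180, -170, -160, -150, -140, -130, -120, -110, -100, -90, -80, -70]
620 [0, 0, 0, 0, 1, 13, 18, 14, 53, 85, 90, 89, 76, 74, -1, 13]
610 [0, 0, 0, 1, 0, 0, 13, 13, 51, 76, 88, 90, 89, 84, 75, -1]
600 [0, 1, 0, 1, 0, 0, 1, 14, 46, 60, 75, 89, 89, 89, 85, 76]
590 [0, 0, 0, 0, 1, 0, 0, 42, 39, 36, 57, 75, 85, 90, 89, 87]
580 [0, 0, 1, 1, 0, 0, 48, 47, 43, 41, 37, 55, 69, 82, 90, 90]
570 [0, 1, 1, 7, 7, 3, 3, 47, 47, 44, 40, 36, 52, 66, 81, 90]
560 [1, 0, 1, 8, 9, 3, 4, 5, 48, 46, 43, 39, 36, 49, 62, 70]
550 [0, 0, 0, 9, 7, 4, 4, 3, 8, 46, 46, 43, 39, 36, 31, 13]
540 [0, 1, 1, 3, 4, 3, 3, 3, 3, 1, 48, 46, 42, 39, 12, 13]
530 [7, 1, 0, 3, 4, 4, 4, 4, 3, 0, 0, 45, 44, 1, 1, 14]
520 [8, 0, 0, 3, 3, 3, 3, 3, 4, 0, 0, 1, 0, 1, 0, 20]
510 [3, 0, 1, 6, 8, 4, 3, 4, 8, 0, 0, 1, 0, 0, 1, 23]
500 [7, 398, 0, 7, 8, 4, 4, 3, 8, 0, 0, 1, 0, 0, 1, 7]
490 [390, 398, 398, 391, 8, 3, 4, 7, 8, 0, 0, 0, 0, 0, 0, 0]
480 [1, 380, 391, 390, 379, 362, 0, 1, 1, 0, 1, 0, 0, 1, 0, 1]
470 [0, 0, 1, 381, 375, 384, 377, 363, 18, 20, 19, 18, 0, 1, 0, 0]
shift [ 160.1 -117.8    1.5] turn [ 0.0028 -0.002   0.5126]
```

Emit:
jog_arm(
  rows=[
    [[156.5,-117.5,0],[0.003,-0.002,0.512]],
    [[156.5,-117.5,0],[0.003,-0.002,0.512]],
    [[156.5,-117.5,0],[0.003,-0.002,0.512]],
    [[156.5,-117.5,0],[0.003,-0.002,0.512]],
    [[156.5,-117.5,0],[0.003,-0.002,0.512]],
    [[156.5,-117.5,0],[0.003,-0.002,0.512]],
    [[156.5,-117.5,20],[0.003,-0.002,0.512]],
    [[156.5,-117.5,40],[0.003,-0.002,0.512]],
    [[156.5,-117.5,50],[0.003,-0.002,0.512]],
    [[156.5,-117.5,50],[0.003,-0.002,0.512]],
  ],
)

```text
time: 5.55
tool_pos: [525.4, -159.3, 21.7]
tcp_rot: [-179.8, 0.4, -2.4]
ft_force: [0.9, -0.0, -2.7]
finger_gap: 26.7
grip_force: 50.2
```

```bash
python3 - <<'E'
from meas import *
p,d,c,P=shot("wrist","w4")
s=r.sense();print(s['tool_pos'],s['tcp_rot'])
hsv=cv2.cvtColor(p,cv2.COLOR_BGR2HSV);h,s,v=cv2.split(hsv)
y=(h>20)&(h<36)&(s>120)&(v>90);rect(y,c,P,6,"yellow")
togo(529,-160,8,-2.4)
E
```

```text
[ 526.53585142 -159.57515571   23.20230117] [-179.82460597    0.30218746   -2.40225145]
yellow px [498. 244.] ctr 515.6 -291.5 size 17.7 62.2 longdir 10.3 area 514
yellow px [400. 237.] ctr 520.9 -239.7 size 55.2 62.4 longdir 70.8 area 1052
yellow px [208. 201.] ctr 546.1 -136.2 size 6.2 44.8 longdir -2.0 area 206
yellow px [272. 173.] ctr 552.1 -161.7 size 44.0 45.3 longdir -3.2 area 436
shift [ 2.6  0.4 15.2] turn [-0.0031  0.0053 -0.    ]
```

View pics/w4.png

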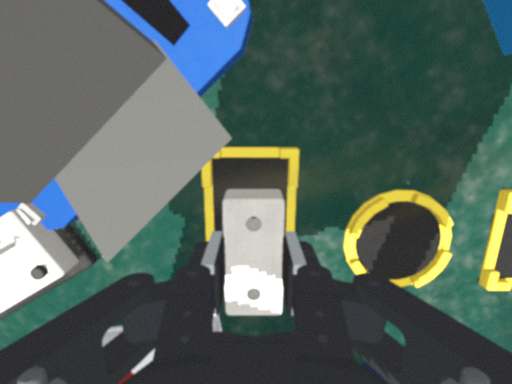

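Emit:
jog_arm(
  rows=[
    [[2.5,0.5,7],[-0.003,0.005,0]],
    [[2.5,0.5,12],[-0.003,0.005,0]],
    [[2.5,0.5,15],[-0.003,0.005,0]],
    [[2.5,0.5,15],[-0.003,0.005,0]],
    [[2.5,0.5,15],[-0.003,0.005,0]],
  ],
)

```text
time: 6.1
tool_pos: [530.8, -159.7, 9.8]
tcp_rot: [179.9, -0.2, -2.3]
ft_force: [-0.4, -0.5, 0.2]
finger_gap: 26.6
grip_force: 50.5
```

```bash
python3 - <<'E'
from meas import *
p,d,c,P=shot("wrist","w5")
s=r.sense();print(s['tool_pos'],s['tcp_rot'],s['ft_force'])
E
```

```text
[ 530.75734707 -159.6877495     9.76847408] [ 1.79943008e+02 -1.74215047e-01 -2.34941324e+00] [ 0.27110945 -0.4790823   0.33594596]
```

Load has transferred (ft_z went from -2.7 to 0.3), so the die is on the floor. Release.

Emit:
jog_arm(
  grip=37,
  rows=[
    [[0,0,0],[0,0,0]],
    [[0,0,0],[0,0,0]],
    [[0,0,0],[0,0,0]],
    [[0,0,-20],[0,0,0]],
    [[0,0,-60],[0,0,0]],
    [[0,0,-100],[0,0,0]],
    [[0,0,-120],[0,0,0]],
    [[0,0,-120],[0,0,0]],
  ],
)

```text
time: 6.95
tool_pos: [532.9, -160.5, 134.1]
tcp_rot: [179.8, -0.6, -2.4]
ft_force: [0.6, -0.4, -0.5]
finger_gap: 37.0
grip_force: 0.0
```

```bash
python3 - <<'E'
from meas import *
p,d,c,P=shot("wrist","w6")
vv,uu=np.mgrid[:384,:512];q=np.stack([(uu-c['cx'])/c['fx']*d,(vv-c['cy'])/c['fy']*d,d],-1);X=(q@P[:3,:3].T+P[:3,3])[d>0]
m=(abs(X[:,0]-530)<50)&(abs(X[:,1]+158)<22)&(X[:,2]>15)&(X[:,2]<30);x=X[m];print("die",len(x),x[:,2].mean(),cv2.minAreaRect(x[:,:2].astype(np.float32)))
togo(430,-240,200,45);togo(357,-268,150,45)
E
```

```text
die 2151 19.893314923574362 ((530.2737426757812, -159.68434143066406), (27.764667510986328, 60.39253616333008), 88.28324127197266)
shift [-97.7  84.3 -68.9] turn [ 0.0046 -0.0052 -0.8266]
shift [-169.9  115.1  -19.3] turn [ 0.0046 -0.0052 -0.8266]
```

Emit:
jog_arm(
  grip=62,
  rows=[
    [[-170,115,10],[0.004,-0.005,-0.513]],
    [[-170,115,10],[0.004,-0.005,-0.513]],
    [[-170,115,10],[0.004,-0.005,-0.513]],
    [[-170,115,10],[0.004,-0.005,-0.513]],
    [[-170,115,10],[0.004,-0.005,-0.513]],
    [[-170,115,10],[0.004,-0.005,-0.513]],
    [[-170,115,10],[0.004,-0.005,-0.513]],
  ],
)

```text
time: 7.7
tool_pos: [355.2, -266.9, 118.0]
tcp_rot: [-179.7, 0.1, 26.9]
ft_force: [0.9, 0.4, 0.8]
finger_gap: 62.1
grip_force: 0.0
```

```bash
python3 - <<'E'
from meas import *
p,d,c,P=shot("wrist","w7");s=r.sense();print(s['tool_pos'],s['tcp_rot'])
vv,uu=np.mgrid[:384,:512];q=np.stack([(uu-c['cx'])/c['fx']*d,(vv-c['cy'])/c['fy']*d,d],-1);X=(q@P[:3,:3].T+P[:3,3])[d>0]
near=np.hypot(X[:,0]-357,X[:,1]+268)<28
for n,a,b in(("head",12,22),("stud",33,43)):
    x=X[near&(X[:,2]>a)&(X[:,2]<b)];print(n,len(x),x.mean(0),cv2.minEnclosingCircle(x[:,:2].astype(np.float32)))
togo(357,-268,5,27)
E
```

```text
[ 355.70687854 -266.72501437  118.25048947] [-1.79733268e+02  1.19379688e-01  2.70095897e+01]
head 425 [ 357.27169404 -266.29186439   16.62625553] ((355.4565734863281, -266.9672546386719), 11.438783645629883)
stud 96 [ 355.49312069 -267.30404997   36.82343772] ((355.1547546386719, -267.49066162109375), 4.003777980804443)
shift [  0.8   2.3 113.2] turn [-0.0047  0.0021  0.0002]
```

View pics/w7.png

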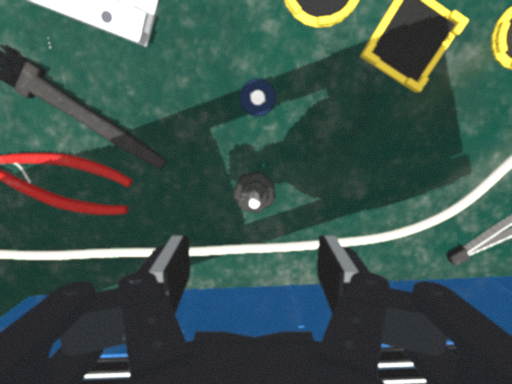

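The knob is at (254,195), centred between the pads. The cable at row 248 and the blue tray edge at row 290 look clear, and I'll check the tray distance.

```bash
python3 - <<'E'
from meas import *
p,d,c,P=load("wrist","w7");C=c['tool_from_camera']
vv,uu=np.mgrid[:384,:512];q=np.stack([(uu-c['cx'])/c['fx']*d,(vv-c['cy'])/c['fy']*d,d],-1);X=q@C[:3,:3].T+C[:3,3]
for u in (200,230,250,280,310):
    col=X[:,u];m=(d[:,u]>0)&(col[:,2]<80)&(col[:,2]>0);print(u,col[m][:3].round(0).tolist())
E
```

```text
200 [[-91.0, -44.0, 79.0], [-92.0, -44.0, 79.0], [-91.0, -43.0, 76.0]]
230 [[-90.0, -19.0, 79.0], [-90.0, -19.0, 77.0], [-91.0, -19.0, 77.0]]
250 [[86.0, -2.0, 79.0], [85.0, -2.0, 78.0], [85.0, -2.0, 78.0]]
280 [[-87.0, 22.0, 79.0], [-87.0, 22.0, 78.0], [-88.0, 22.0, 78.0]]
310 [[-87.0, 47.0, 80.0], [-87.0, 47.0, 80.0], [-87.0, 46.0, 77.0]]
```

Emit:
jog_arm(
  rows=[
    [[0,1,40],[-0.005,0.002,0]],
    [[0,1,75],[-0.005,0.002,0]],
    [[0,1,75],[-0.005,0.002,0]],
  ],
)

```text
time: 8.05
tool_pos: [353.4, -264.2, 39.1]
tcp_rot: [-179.6, 0.2, 27.1]
ft_force: [-0.4, 0.3, -0.4]
finger_gap: 61.7
grip_force: 0.0
```

```bash
python3 -c "
from h import *
togo(355.3,-267.3,4,27);print(r.sense()['tool_pos'])"
```

```text
shift [ 0.4  3.9 35. ] turn [-0.0075  0.003   0.0021]
[ 353.37734523 -264.18903655   39.07552278]
```

Emit:
jog_arm(
  rows=[
    [[0,2,15],[-0.004,0.002,0]],
    [[0,2,28],[-0.004,0.002,0]],
    [[0,2,28],[-0.004,0.002,0]],
    [[0,2,28],[-0.004,0.002,0]],
  ],
)

```text
time: 8.45
tool_pos: [357.1, -269.8, 16.6]
tcp_rot: [179.7, -0.1, 27.1]
ft_force: [-0.6, -0.3, 0.3]
finger_gap: 61.9
grip_force: 0.0
```

```bash
python3 -c "
from h import *
r.snapshot('side')
for i in range(3):
  print(r.sense()['tool_pos']); r.snapshot('side')
p,d,c,P=shot('wrist','w8');C=c['tool_from_camera']
vv,uu=np.mgrid[:384,:512];q=np.stack([(uu-c['cx'])/c['fx']*d,(vv-c['cy'])/c['fy']*d,d],-1);X=(q@C[:3,:3].T+C[:3,3])[d>0]
m=(abs(X[:,0]-90)<40)&(abs(X[:,1])<30)&(X[:,2]>-15)&(X[:,2]<40);print('table z in tool',np.median(X[m][:,2]))
near=np.hypot(X[:,0],X[:,1])<25
x=X[near&(X[:,2]<-15)&(X[:,2]>-60)];print(x.mean(0),np.percentile(x[:,2],[1,99]))
"
```

```text
[ 357.28671029 -270.15879228   16.97693059]
[ 357.35062168 -270.32466536   17.09395497]
[ 357.35608778 -270.40827721   17.08074209]
table z in tool 18.235108934818925
[  0.27887637  -3.49364216 -19.45065011] [-21.39412962 -15.25498929]
```

View pics/w8.png

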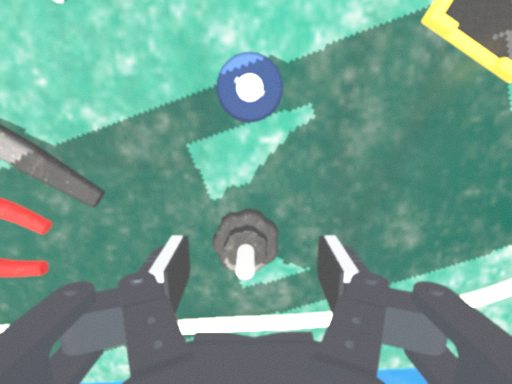

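The knob head at (246,240) is about 3.5 mm left of the finger midline (254). I'll shift over and descend.

Emit:
jog_arm(
  rows=[
    [[0,-3.5,8],[0,0,0]],
    [[0,-3.5,13],[0,0,0]],
    [[0,-3.5,13],[0,0,0]],
    [[0,-3.5,13],[0,0,0]],
  ],
)

```text
time: 9.1
tool_pos: [354.8, -266.6, 2.6]
tcp_rot: [179.7, -0.1, 27.0]
ft_force: [-1.0, -0.1, 0.2]
finger_gap: 61.9
grip_force: 0.0
```

Emit:
jog_arm(
  grip=25,
  force=30,
  rows=[
    [[0,0,0],[0,0,0]],
    [[0,0,0],[0,0,0]],
    [[0,0,0],[0,0,0]],
    [[0,0,0],[0,0,0]],
    [[0,0,0],[0,0,0]],
    [[0,0,0],[0,0,0]],
    [[0,0,0],[0,0,0]],
  ],
)

```text
time: 9.8
tool_pos: [355.4, -267.2, 3.4]
tcp_rot: [179.6, -0.1, 27.0]
ft_force: [-0.9, 0.7, 6.0]
finger_gap: 34.8
grip_force: 30.3
```

Emit:
jog_arm(
  rows=[
    [[0,0,-20],[0,0,0]],
    [[0,0,-60],[0,0,0]],
    [[0,0,-80],[0,0,0]],
    [[0,0,-80],[0,0,0]],
    [[0,0,-80],[0,0,0]],
    [[0,0,-80],[0,0,0]],
  ],
)

```text
time: 10.4
tool_pos: [353.9, -265.7, 81.5]
tcp_rot: [179.8, -0.1, 27.0]
ft_force: [-0.1, 0.6, -0.3]
finger_gap: 35.0
grip_force: 30.1
```

```bash
cat > rel.py <<'E'
from meas import *
def cloud(tag,frame="world"):
    p,d,c,P=load("wrist",tag);M=P if frame=="world" else c['tool_from_camera']
    vv,uu=np.mgrid[:384,:512];q=np.stack([(uu-c['cx'])/c['fx']*d,(vv-c['cy'])/c['fy']*d,d],-1);return q@M[:3,:3].T+M[:3,3],p,d
E
python3 -c "
from rel import *
shot('wrist','w9');print(r.sense()['tool_pos'])
X,p,d=cloud('w9','tool');X=X[d>0];near=(np.hypot(X[:,0],X[:,1])<25)&(abs(X[:,1])<12)
x=X[near&(X[:,2]<-17)&(X[:,2]>-60)];print(len(x),x.mean(0),np.percentile(x[:,2],[1,99]))
togo(516.5,-241,84,0)
"
```

```text
[ 353.85218909 -265.63859514   81.36317641]
638 [  1.39264374   0.57270049 -29.11973423] [-34.62376786 -17.41080859]
shift [156.1  52.   -2.3] turn [ 0.0026 -0.0017  0.4718]
```

View pics/w9.png

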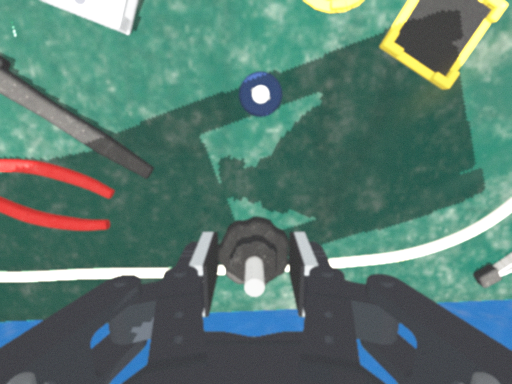

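The knob is held upright, with the stud at (254,275). Moving it over its nest.

Emit:
jog_arm(
  rows=[
    [[156,52,0],[0.003,-0.002,0.472]],
    [[156,52,0],[0.003,-0.002,0.472]],
    [[156,52,0],[0.003,-0.002,0.472]],
    [[156,52,0],[0.003,-0.002,0.472]],
    [[156,52,20],[0.003,-0.002,0.472]],
    [[156,52,45],[0.003,-0.002,0.472]],
    [[156,52,55],[0.003,-0.002,0.472]],
    [[156,52,55],[0.003,-0.002,0.472]],
    [[156,52,55],[0.003,-0.002,0.472]],
    [[156,52,55],[0.003,-0.002,0.472]],
  ],
)

```text
time: 11.45
tool_pos: [518.4, -242.8, 30.0]
tcp_rot: [179.8, -0.2, -0.0]
ft_force: [0.3, 0.6, 0.0]
finger_gap: 34.9
grip_force: 30.1
```

```bash
python3 -c "
from rel import *
shot('wrist','w10');s=r.sense();print(s['tool_pos'],s['tcp_rot'])
X,p,d=cloud('w10');h,s,v=cv2.split(cv2.cvtColor(p,cv2.COLOR_BGR2HSV))
y=(h>20)&(h<36)&(s>120)&(v>90)&(d>0);x=X[y];x=x[(abs(x[:,0]-516)<45)&(abs(x[:,1]+241)<36)];x=x[(x[:,2]>5.5)&(x[:,2]<10)]
print(len(x),x.min(0),x.max(0));A=np.c_[2*x[:,:2],np.ones(len(x))];b=np.linalg.lstsq(A,(x[:,:2]**2).sum(1),rcond=None)[0];print(b[:2],np.sqrt(b[2]+b[0]**2+b[1]**2))
a=np.degrees(np.arctan2(x[:,1]-b[1],x[:,0]-b[0]));print(np.histogram(a,24,(-180,180))[0])
togo(b[0],b[1],7,0)
"
```

```text
[ 518.50182574 -242.83947893   30.13433008] [ 1.79834472e+02 -2.15294258e-01 -2.73601700e-02]
860 [ 492.74657315 -266.97987712    5.50651308] [ 546.07232492 -212.23317536    8.68194252]
[ 518.12303357 -240.26435963] 26.567769946614558
[  0   0   0   5   4   0   0  63 104 111 110  19   0  64 108 107  98  25
   0   0   0  42   0   0]
shift [-0.5 -2.6 23.1] turn [ 0.0029 -0.0038 -0.0005]
```

View pics/w10.png

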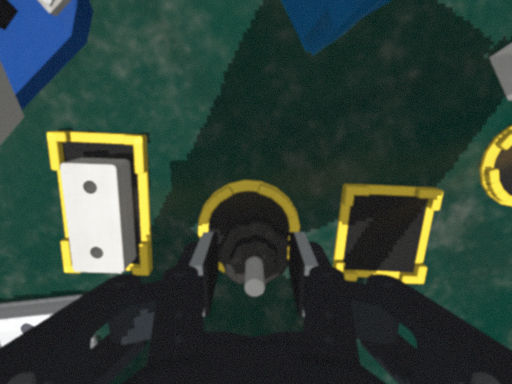

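The knob is over the larger round nest (248,230), about 2.5 mm off in y. The die lies inside its own nest. Lowering.

Emit:
jog_arm(
  rows=[
    [[-0.5,-2.5,10],[0.003,-0.004,0]],
    [[-0.5,-2.5,18],[0.003,-0.004,0]],
    [[-0.5,-2.5,22],[0.003,-0.004,0]],
    [[-0.5,-2.5,23],[0.003,-0.004,0]],
    [[-0.5,-2.5,23],[0.003,-0.004,0]],
    [[-0.5,-2.5,23],[0.003,-0.004,0]],
  ],
)

```text
time: 12.1
tool_pos: [517.1, -239.6, 6.5]
tcp_rot: [-179.9, 0.2, -0.0]
ft_force: [-6.1, 4.8, 13.6]
finger_gap: 34.9
grip_force: 35.7
```

```bash
python3 -c "
from h import *
shot('wrist','w11');s=r.sense();print(s['tool_pos'],s['tcp_rot'],s['ft_force'])"
```

```text
[ 517.12330032 -239.5644724     6.50938127] [-1.79907323e+02  1.61237417e-01 -2.39488479e-03] [-4.73090561  3.58828542 13.58873619]
```

Emit:
jog_arm(
  rows=[
    [[0,0,-1],[0,0,0]],
    [[0,0,-1],[0,0,0]],
    [[0,0,-1],[0,0,0]],
  ],
)

```text
time: 12.45
tool_pos: [517.1, -239.6, 6.7]
tcp_rot: [-179.9, 0.2, -0.0]
ft_force: [-2.6, 1.5, 6.6]
finger_gap: 34.9
grip_force: 33.8
```

Emit:
jog_arm(
  grip=48,
  rows=[
    [[0,0,0],[0,0,0]],
    [[0,0,0],[0,0,0]],
    [[0,0,0],[0,0,0]],
    [[0,0,-15],[0,0,0]],
    [[0,0,-50],[0,0,0]],
    [[0,0,-95],[0,0,0]],
    [[0,0,-120],[0,0,0]],
    [[0,0,-120],[0,0,0]],
    [[0,0,-120],[0,0,0]],
    [[0,0,-120],[0,0,0]],
  ],
)

```text
time: 13.45
tool_pos: [516.7, -239.5, 125.7]
tcp_rot: [-179.9, 0.2, -0.0]
ft_force: [-0.4, -0.5, -0.7]
finger_gap: 47.9
grip_force: 0.0
```

```bash
python3 -c "
from rel import *
shot('wrist','w12');s=r.sense();print(s['tool_pos'],s['tcp_rot'],s['ft_force'])
X,p,d=cloud('w12');X=X[d>0];near=np.hypot(X[:,0]-517,X[:,1]+241)<23
for a,b in((15,25),(36,46)):
  x=X[near&(X[:,2]>a)&(X[:,2]<b)];print(len(x),x.mean(0),cv2.minEnclosingCircle(x[:,:2].astype(np.float32)))
togo(424.8,-235,125,0)"
```

```text
[ 516.46973117 -239.28778592  125.16379367] [-1.79850802e+02  2.65171646e-01 -9.37302734e-03] [-0.63056827 -0.36249275  0.3447643 ]
411 [ 519.20776963 -239.93756631   19.71973752] ((517.368408203125, -239.5850830078125), 11.4994535446167)
95 [ 517.12419652 -240.154233     39.82359103] ((516.6488037109375, -240.0894317626953), 4.11973237991333)
shift [-91.7  -4.3   0.6] turn [-0.0026  0.0046 -0.0002]
```

View pics/w12.png

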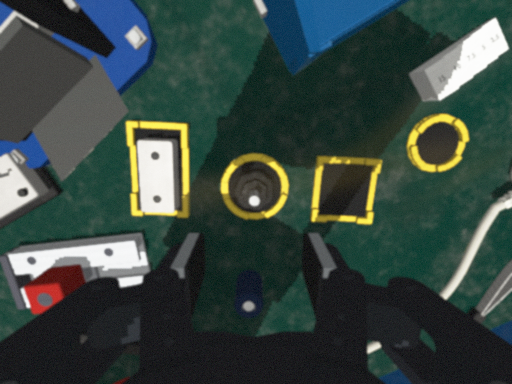

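Die and knob are both in their nests: the knob stud top is at 39.8, about 3 mm up from the table. The capacitor is at (248,300).

Emit:
jog_arm(
  grip=50,
  rows=[
    [[-92,-4.5,0],[-0.003,0.005,0]],
    [[-92,-4.5,0],[-0.003,0.005,0]],
    [[-92,-4.5,0],[-0.003,0.005,0]],
    [[-92,-4.5,10],[-0.003,0.005,0]],
    [[-92,-4.5,10],[-0.003,0.005,0]],
    [[-92,-4.5,10],[-0.003,0.005,0]],
  ],
)

```text
time: 14.1
tool_pos: [425.9, -235.2, 116.3]
tcp_rot: [179.9, -0.1, 0.0]
ft_force: [0.0, -0.4, -0.2]
finger_gap: 49.7
grip_force: 0.0
```

```bash
python3 -c "
from rel import *
shot('wrist','w13');s=r.sense();print(s['tool_pos'],s['tcp_rot'],s['ft_force'])
X,p,d=cloud('w13');X=X[d>0];near=np.hypot(X[:,0]-425,X[:,1]+235)<25
x=X[near&(X[:,2]>36)&(X[:,2]<50)];print(len(x),x.mean(0),cv2.minEnclosingCircle(x[:,:2].astype(np.float32)))
(cx,cy),_=cv2.minEnclosingCircle(x[:,:2].astype(np.float32));togo(cx,cy,12,0)
X,p,d=cloud('w12');X=X[d>0]
m=(np.hypot(X[:,0]-555,X[:,1]+393)<90)&(X[:,2]>55)&(X[:,2]<260);x=X[m];print(len(x)); 
if len(x): k=np.argsort(np.hypot(x[:,0]-555,x[:,1]+393))[:400:40];print(x[k].round())
X,p,d=cloud('w1');X=X[d>0]
m=(np.hypot(X[:,0]-555,X[:,1]+393)<90)&(X[:,2]>55)&(X[:,2]<260);x=X[m];print(len(x)); 
if len(x): k=np.argsort(np.hypot(x[:,0]-555,x[:,1]+393))[:400:40];print(x[k].round())
"
```

```text
[ 426.10824022 -235.35682546  116.66387731] [ 1.79916898e+02 -1.40982473e-01  1.74730752e-02] [0.07508096 0.52204419 0.3880244 ]
840 [ 424.30958834 -235.28440898   39.47268411] ((423.73980712890625, -235.04656982421875), 12.552655220031738)
shift [ -2.6  -0.5 104.7] turn [ 0.0015 -0.0025  0.0003]
0
0
```

Emit:
jog_arm(
  rows=[
    [[-2,-0.5,45],[0,0,0]],
    [[-2,-0.5,80],[0,0,0]],
    [[-2,-0.5,100],[0,0,0]],
    [[-2,-0.5,104],[0,0,0]],
    [[-2,-0.5,104],[0,0,0]],
    [[-2,-0.5,104],[0,0,0]],
  ],
)

```text
time: 14.75
tool_pos: [425.1, -235.8, 14.4]
tcp_rot: [179.8, -0.3, 0.0]
ft_force: [0.7, -0.3, -0.0]
finger_gap: 50.2
grip_force: 0.0
```

Emit:
jog_arm(
  grip=15,
  force=25,
  rows=[
    [[0,0,0],[0,0,0]],
    [[0,0,0],[0,0,0]],
    [[0,0,0],[0,0,0]],
    [[0,0,0],[0,0,0]],
    [[0,0,0],[0,0,0]],
    [[0,0,0],[0,0,0]],
    [[0,0,0],[0,0,0]],
  ],
)

```text
time: 15.45
tool_pos: [424.8, -235.8, 14.4]
tcp_rot: [179.8, -0.3, -0.0]
ft_force: [-0.6, -0.1, 6.8]
finger_gap: 24.5
grip_force: 24.3
```

Emit:
jog_arm(
  rows=[
    [[0,0,-20],[0,0,0]],
    [[0,0,-60],[0,0,0]],
    [[0,0,-80],[0,0,0]],
    [[0,0,-80],[0,0,0]],
    [[0,0,-80],[0,0,0]],
    [[0,0,-80],[0,0,0]],
  ],
)

```text
time: 16.05
tool_pos: [422.7, -234.3, 91.6]
tcp_rot: [180.0, -0.1, -0.0]
ft_force: [0.3, 0.9, -0.3]
finger_gap: 23.9
grip_force: 24.9
```

```bash
python3 -c "
from rel import *
shot('wrist','w14');s=r.sense();print(s['tool_pos'],s['tcp_rot'],s['ft_force'])
X,p,d=cloud('w14','tool');X=X[d>0];near=(np.hypot(X[:,0],X[:,1])<20)&(abs(X[:,1])<11)
x=X[near&(X[:,2]<-20)&(X[:,2]>-60)];print(len(x),x.mean(0),np.percentile(x[:,2],[1,50,99]))
t=x[x[:,2]<np.percentile(x[:,2],50)+2];print(cv2.minEnclosingCircle(t[:,:2].astype(np.float32)))
togo(555,-393,92,0)
"
```

```text
[ 422.55161024 -234.19915091   91.36745629] [ 1.79985984e+02 -3.59943107e-02 -1.20896856e-02] [-0.28986515 -0.50117293 -0.79169226]
2470 [  0.51523336   0.10089134 -24.96762533] [-28.35754889 -25.13683653 -20.50702649]
((-0.7984917163848877, 0.29048341512680054), 12.462034225463867)
shift [132.5 158.8  -0.5] turn [ 0.0002 -0.0006 -0.0002]
```

Emit:
jog_arm(
  rows=[
    [[132.5,159,0],[0,0,0]],
    [[132.5,159,0],[0,0,0]],
    [[132.5,159,0],[0,0,0]],
    [[132.5,159,0],[0,0,0]],
    [[132.5,159,0],[0,0,0]],
    [[132.5,159,25],[0,0,0]],
    [[132.5,159,45],[0,0,0]],
    [[132.5,159,45],[0,0,0]],
    [[132.5,159,45],[0,0,0]],
    [[132.5,159,45],[0,0,0]],
  ],
)

```text
time: 17.1
tool_pos: [556.5, -394.2, 49.8]
tcp_rot: [179.9, -0.2, -0.0]
ft_force: [0.4, -0.4, -0.0]
finger_gap: 24.2
grip_force: 24.9
```

```bash
python3 -c "
from rel import *
shot('wrist','w15');s=r.sense();print(s['tool_pos'],s['tcp_rot'])
X,p,d=cloud('w15');h,s,v=cv2.split(cv2.cvtColor(p,cv2.COLOR_BGR2HSV))
y=(h>20)&(h<36)&(s>120)&(v>80)&(d>0);x=X[y];x=x[(abs(x[:,0]-555)<36)&(abs(x[:,1]+393)<36)];x=x[(x[:,2]>1)&(x[:,2]<10)]
print(len(x),x.min(0),x.max(0));A=np.c_[2*x[:,:2],np.ones(len(x))];b=np.linalg.lstsq(A,(x[:,:2]**2).sum(1),rcond=None)[0];print(b[:2],np.sqrt(b[2]+b[0]**2+b[1]**2))
x=x[x[:,2]>5.5];a=np.degrees(np.arctan2(x[:,1]-b[1],x[:,0]-b[0]));print(np.histogram(a,24,(-180,180))[0])
togo(b[0]+.5,b[1],18.5,0)
"
```

```text
[ 556.8352789  -394.42000005   50.23820088] [ 1.79815639e+02 -2.56813314e-01 -6.23929554e-04]
1256 [ 541.92958966 -419.00406528    1.00864375] [ 580.38536999 -370.78891268    9.22632205]
[ 557.37732725 -394.66902872] 20.722166766751286
[ 0  0  1  5  0  0 55 61 65 68  3  0 43 69 65 67 13  0 33 31  6  0  0  0]
shift [ 0.9  0.1 31.7] turn [ 0.0032 -0.0045 -0.    ]
```

Emit:
jog_arm(
  rows=[
    [[0.5,0,15],[0.003,-0.0045,0]],
    [[0.5,0,25],[0.003,-0.0045,0]],
    [[0.5,0,29],[0.003,-0.0045,0]],
    [[0.5,0,31],[0.003,-0.0045,0]],
    [[0.5,0,31],[0.003,-0.0045,0]],
    [[0.5,0,31],[0.003,-0.0045,0]],
  ],
)

```text
time: 17.75
tool_pos: [556.5, -393.8, 17.5]
tcp_rot: [-179.9, 0.1, -0.0]
ft_force: [-2.5, 2.1, 5.0]
finger_gap: 24.3
grip_force: 25.3
```

```bash
python3 -c "
from rel import *
shot('wrist','w16');s=r.sense();print(s['tool_pos'],s['tcp_rot'],s['ft_force'])
X,p,d=cloud('w16');X=X[d>0];near=np.hypot(X[:,0]-557,X[:,1]+394.5)<16
x=X[near&(X[:,2]>30)&(X[:,2]<60)];print(np.percentile(x[:,2],[5,50,95]))"
```

```text
[ 556.50779428 -393.83697141   17.48846138] [-1.79901803e+02  1.30882516e-01 -8.71817914e-03] [-2.54746361  1.73461069  3.98890092]
[33.78208726 42.66997224 54.65614272]
```

The capacitor is touching the floor (about 4–5 N). I'll release it, check, then head to the rail.

Emit:
jog_arm(
  grip=42,
  rows=[
    [[0,0,-0.5],[0,0,0]],
    [[0,0,-0.5],[0,0,0]],
    [[0,0,-0.5],[0,0,0]],
    [[0,0,-0.5],[0,0,0]],
    [[0,0,-20],[0,0,0]],
    [[0,0,-60],[0,0,0]],
    [[0,0,-105],[0,0,0]],
    [[0,0,-125],[0,0,0]],
    [[0,0,-125],[0,0,0]],
    [[0,0,-125],[0,0,0]],
  ],
)

```text
time: 18.8
tool_pos: [557.1, -394.4, 142.8]
tcp_rot: [-180.0, 0.1, -0.0]
ft_force: [-0.7, -0.4, -0.9]
finger_gap: 42.1
grip_force: 0.0
```

```bash
python3 -c "
from rel import *
shot('wrist','w17');s=r.sense();print(s['tool_pos'],s['tcp_rot'],s['ft_force'])
X,p,d=cloud('w17');h,s,v=cv2.split(cv2.cvtColor(p,cv2.COLOR_BGR2HSV))
X1=X[d>0];near=np.hypot(X1[:,0]-557,X1[:,1]+394)<18
x=X1[near&(X1[:,2]>40)&(X1[:,2]<50)];print(len(x),np.median(x[:,2]),cv2.minEnclosingCircle(x[:,:2].astype(np.float32)))
y=(h>20)&(h<36)&(s>120)&(v>80)&(d>0);rect(y,*((r.camera_params('wrist'),load('wrist','w17')[3],6,'yellow')))
togo(440,-75,140,6.8)"
```

```text
[ 556.38040183 -393.78344758  141.20514617] [-1.79868172e+02  1.74229296e-01 -1.24284905e-02] [-0.24079899  0.87756957 -0.47820045]
684 42.62163083016729 ((555.1880493164062, -394.05609130859375), 12.371408462524414)
yellow px [171. 220.] ctr 515.9 -319.6 size 55.0 60.2 longdir -2.6 area 825
yellow px [ 94. 223.] ctr 518.6 -241.5 size 59.4 62.1 longdir -52.5 area 1182
yellow px [ 25. 206.] ctr 532.3 -174.4 size 25.9 84.5 longdir -1.7 area 873
yellow px [253. 182.] ctr 558.4 -394.7 size 46.0 49.3 longdir 85.4 area 711
shift [-116.4 -318.8    2.3] turn [-0.0025  0.0029 -0.1189]
```

Emit:
jog_arm(
  grip=60,
  rows=[
    [[-116.5,-319,0],[-0.002,0.003,-0.119]],
    [[-116.5,-319,0],[-0.002,0.003,-0.119]],
    [[-116.5,-319,0],[-0.002,0.003,-0.119]],
    [[-116.5,-319,0],[-0.002,0.003,-0.119]],
    [[-116.5,-319,0],[-0.002,0.003,-0.119]],
    [[-116.5,-319,0],[-0.002,0.003,-0.119]],
    [[-116.5,-319,0],[-0.002,0.003,-0.119]],
    [[-116.5,-319,0],[-0.002,0.003,-0.119]],
    [[-116.5,-319,0],[-0.002,0.003,-0.119]],
    [[-116.5,-319,0],[-0.002,0.003,-0.119]],
  ],
)

```text
time: 19.85
tool_pos: [440.2, -75.6, 142.2]
tcp_rot: [180.0, 0.0, 6.8]
ft_force: [0.7, 0.9, -0.2]
finger_gap: 60.2
grip_force: 0.0
```

```bash
python3 -c "
from rel import *
shot('wrist','w18');s=r.sense();print(s['tool_pos'],s['tcp_rot'],s['ft_force'])
X,p,d=cloud('w18');X=X[d>0]
m=(abs(X[:,0]-440)<26)&(abs(X[:,1]+75)<26)&(X[:,2]>48)&(X[:,2]<60);x=X[m];print('stop',len(x),np.median(x[:,2]),cv2.minAreaRect(x[:,:2].astype(np.float32)))
m=(abs(X[:,0]-440)<60)&(abs(X[:,1]+83)<80)&(X[:,2]>15)&(X[:,2]<22);x=X[m];print('rail',len(x),np.median(x[:,2]),cv2.minAreaRect(x[:,:2].astype(np.float32)))
i=((X[:,0]-380)//10).astype(int);j=((X[:,1]+150)//10).astype(int);H=np.full((20,16),-1.)
m=(i>=0)&(i<20)&(j>=0)&(j<16)&(X[:,2]<120);np.maximum.at(H,(i[m],j[m]),X[m,2])
for k in range(19,-1,-1):print(380+k*10,H[k].astype(int).tolist())
togo(440,-75,26,6.8)"
```

```text
[440.3720507  -75.90648053 142.44894852] [ 1.79972135e+02 -7.93439709e-03  6.75491800e+00] [0.65195228 0.43564844 1.12104913]
stop 1253 52.857805198742824 ((439.32861328125, -74.04662322998047), (25.620723724365234, 30.01866340637207), 7.234529495239258)
rail 5536 18.054702102738986 ((459.2626953125, -71.96731567382812), (95.97608184814453, 130.5244140625), 6.591292858123779)
570 [48, 47, 44, 41, 37, 52, 60, 68, 72, 69, 66, 47, 14, 14, 14, 12]
560 [18, 48, 47, 43, 40, 37, 49, 64, 73, 76, 79, 14, 13, 14, 14, 0]
550 [22, 8, 47, 47, 43, 39, 36, 32, 13, 18, 18, 13, 13, 13, 1, 0]
540 [21, 3, 0, 46, 45, 43, 39, 13, 14, 18, 24, 24, 24, 7, 0, 0]
530 [21, 3, 1, 0, 45, 45, 1, 0, 12, 24, 37, 37, 24, 25, 23, 8]
520 [21, 4, 1, 1, 0, 0, 0, 0, 23, 28, 26, 25, 39, 37, 25, 24]
510 [21, 8, 0, 0, 0, 0, 0, 0, 24, 28, 27, 24, 25, 38, 38, 38]
500 [21, 8, 1, 0, 0, 0, 1, 0, 7, 22, 24, 24, 25, 24, 36, 37]
490 [7, 8, 0, 0, 0, 0, 0, 0, 0, 0, 7, 24, 24, 24, 28, 28]
480 [0, 0, 0, 0, 1, 0, 1, 1, 1, 1, 0, 0, 8, 24, 28, 28]
470 [1, 18, 19, 18, 18, 1, 0, 0, 1, 0, 0, 1, 0, 0, 7, 8]
460 [1, 19, 19, 19, 20, 19, 19, 19, 19, 19, 19, 20, 19, 14, 1, 1]
450 [0, 20, 19, 19, 20, 19, 54, 54, 53, 51, 19, 20, 21, 22, 0, 0]
440 [0, 4, 4, 4, 18, 18, 55, 55, 54, 53, 20, 20, 21, 21, 0, 1]
430 [17, 19, 19, 19, 19, 49, 54, 54, 54, 51, 4, 4, 21, 21, 0, 1]
420 [18, 19, 19, 19, 19, 19, 54, 54, 53, 19, 19, 19, 21, 20, 1, 0]
410 [18, 18, 19, 19, 19, 19, 19, 19, 19, 20, 19, 19, 21, 18, 0, 1]
400 [1, 0, 0, 1, 0, 0, 1, 0, 0, 18, 19, 19, 21, 0, 0, 0]
390 [0, 0, 0, 0, 0, 0, 0, 0, 0, 0, 0, 0, 0, 1, 0, 0]
380 [0, 0, 0, 0, 0, 1, 0, 0, 0, 0, 0, 0, 0, 0, 0, 0]
shift [ -0.3  -1.  116.4] turn [ 0.0005 -0.0001 -0.0008]
```

View pics/w18.png

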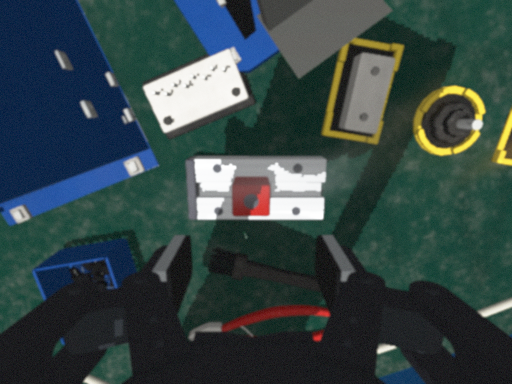

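The red stop is at (252,196) in the rail, between the pads, with the open end to the right (325,188) and the dark end at left. The die and knob still sit in their nests. Refining the rail direction while I descend.

Emit:
jog_arm(
  rows=[
    [[-1,-2,45],[0,0,0]],
    [[-1,-2,85],[0,0,0]],
    [[-1,-2,108],[0,0,0]],
    [[-1,-2,117],[0,0,0]],
    [[-1,-2,117],[0,0,0]],
    [[-1,-2,117],[0,0,0]],
  ],
)

```text
time: 20.5
tool_pos: [440.4, -74.1, 27.2]
tcp_rot: [179.9, -0.1, 6.8]
ft_force: [-0.2, -0.4, 0.6]
finger_gap: 59.9
grip_force: 0.0
```

```bash
python3 -c "
from rel import *
s=r.sense();print(s['tool_pos'],s['tcp_rot'],s['ft_force'])
X,p,d=cloud('w18');X=X[d>0]
u=np.array([.118,-.993]);n=np.array([.993,.118]);q=X[:,:2]-[440,-83];a=q@u;b=q@n
m=(abs(b)<33)&(abs(a)<75)&(X[:,2]>15)&(X[:,2]<23);x=X[m];print('rail',cv2.minAreaRect(x[:,:2].astype(np.float32)))
k=m
bins=np.arange(-45,60,5);lo=[];hi=[]
for t in bins:
  w=b[m&(a>t)&(a<t+5)];lo.append(w.min());hi.append(w.max())
print(np.degrees(np.arctan(np.polyfit(bins,lo,1)[0])),np.degrees(np.arctan(np.polyfit(bins,hi,1)[0])))
togo(439.3,-74,25,6.8)"
```

```text
[440.41224434 -74.09886239  27.22735509] [ 1.79930211e+02 -1.40566872e-01  6.76039451e+00] [-0.20373476 -0.40925748  0.6124281 ]
rail ((439.5484924316406, -78.34507751464844), (55.3614501953125, 122.36207580566406), 6.611939907073975)
0.122313071833683 -0.03761870107316447
shift [-1.1 -0.2  2.2] turn [ 0.0012 -0.0025 -0.0007]
```

Emit:
jog_arm(
  grip=20,
  force=40,
  rows=[
    [[-0.5,0,2],[0,0,0]],
    [[-0.5,0,2],[0,0,0]],
    [[-0.5,0,2],[0,0,0]],
    [[-0.5,0,2],[0,0,0]],
    [[-0.5,0,2],[0,0,0]],
    [[-0.5,0,2],[0,0,0]],
    [[-0.5,0,2],[0,0,0]],
  ],
)

```text
time: 21.2
tool_pos: [440.0, -73.8, 25.4]
tcp_rot: [179.9, -0.2, 6.8]
ft_force: [-0.7, -0.1, 6.6]
finger_gap: 29.4
grip_force: 40.5
```

Emit:
jog_arm(
  rows=[
    [[0,4,0],[0,0,0]],
    [[0,10,0],[0,0,0]],
    [[0,17,0],[0,0,0]],
    [[0,24,0],[0,0,0]],
    [[0,30,0],[0,0,0]],
    [[0,30,0],[0,0,0]],
  ],
)

```text
time: 21.8
tool_pos: [443.7, -103.8, 25.4]
tcp_rot: [179.9, -0.2, 6.8]
ft_force: [0.1, -0.3, 6.0]
finger_gap: 29.6
grip_force: 40.6
```

Emit:
jog_arm(
  rows=[
    [[0,8,0],[0,0,0]],
    [[0,17,0],[0,0,0]],
    [[0,26,0],[0,0,0]],
    [[0,35,0],[0,0,0]],
    [[0,44,0],[0,0,0]],
    [[0,53,0],[0,0,0]],
    [[0,62,0],[0,0,0]],
    [[0,70,0],[0,0,0]],
    [[0,74,0],[0,0,0]],
    [[0,74,0],[0,0,0]],
  ],
)

```text
time: 22.8
tool_pos: [451.0, -177.1, 23.9]
tcp_rot: [180.0, -0.0, 6.8]
ft_force: [-0.5, 0.3, -2.0]
finger_gap: 29.3
grip_force: 39.7
```

```bash
python3 -c "
from rel import *
s=r.sense();print(s['tool_pos'],s['tcp_rot'],s['ft_force'],s['finger_gap'])
shot('wrist','w19');X,p,d=cloud('w19','tool');X=X[d>0]
m=(abs(X[:,0])<25)&(abs(X[:,1])<14)&(X[:,2]<-10)&(X[:,2]>-50);x=X[m];print(len(x),np.median(x[:,2]),cv2.minAreaRect(x[:,:2].astype(np.float32)))"
```

```text
[ 450.98354708 -177.1266252    23.89964515] [ 1.79969812e+02 -4.37111430e-02  6.76581028e+00] [-0.49777427  0.31614896 -2.03408623] 29.255698072037298
4720 -27.40528368631172 ((-0.476531982421875, -0.03191089630126953), (26.48221206665039, 28.042423248291016), 0.2764955163002014)
```

The stop is out of the rail (ft_z -2 N is its weight, wrench otherwise clean). Lift and carry.

Emit:
jog_arm(
  rows=[
    [[0,0,-15],[0,0,0]],
    [[0,0,-45],[0,0,0]],
    [[0,0,-70],[0,0,0]],
    [[0,0,-75],[0,0,0]],
    [[0,0,-75],[0,0,0]],
  ],
)

```text
time: 23.35
tool_pos: [451.8, -176.8, 99.8]
tcp_rot: [179.9, -0.2, 6.8]
ft_force: [0.8, 1.0, -1.1]
finger_gap: 29.2
grip_force: 39.8
```

```bash
python3 -c "
from h import *
s=r.sense();print(s['tool_pos'],s['tcp_rot']);togo(515.5,-319.5,98,87.4)"
```

```text
[ 451.79460946 -176.76255678   99.82382087] [ 1.79898468e+02 -1.69781732e-01  6.82051635e+00]
shift [ 46.3 149.3   2.2] turn [ 3.6000e-03 -1.2000e-03 -1.4064e+00]
```

Emit:
jog_arm(
  rows=[
    [[46,149,0],[0,0,-1.406]],
    [[46,149,0],[0,0,-1.406]],
    [[46,149,0],[0,0,-1.406]],
    [[46,149,0],[0,0,-1.406]],
    [[46,149,0],[0,0,-1.406]],
    [[46,149,0],[0,0,-1.406]],
    [[46,149,0],[0,0,-1.406]],
    [[46,149,0],[0,0,-1.406]],
    [[46,149,0],[0,0,-1.406]],
    [[46,149,0],[0,0,-1.406]],
  ],
)

```text
time: 24.35
tool_pos: [513.2, -318.1, 96.5]
tcp_rot: [-179.9, -0.1, 87.7]
ft_force: [-0.8, -0.3, -1.1]
finger_gap: 29.2
grip_force: 40.3
```

```bash
cat > nest.py <<'E'
from rel import *
import sys
t=sys.argv[1];shot('wrist',t);s=r.sense();print(s['tool_pos'],s['tcp_rot'],s['ft_force'])
X,p,d=cloud(t);h,s,v=cv2.split(cv2.cvtColor(p,cv2.COLOR_BGR2HSV))
y=(h>20)&(h<36)&(s>120)&(v>80)&(d>0);x=X[y];x=x[(abs(x[:,0]-515)<40)&(abs(x[:,1]+319)<38)&(x[:,2]>-2)&(x[:,2]<11)]
print(len(x),x.min(0),x.max(0),cv2.minAreaRect(x[:,:2].astype(np.float32)))
for a in(-2.6,):
    u=R.from_euler('z',-a,degrees=True).apply(x);print("nest frame ext",u.min(0).round(1),u.max(0).round(1))
E
python3 nest.py w20; python3 -c "
from h import *
togo(515.5,-319.5,25,87.4)"
```

```text
[ 513.2571018  -318.11285857   96.53259488] [-1.79897980e+02 -9.78298221e-02  8.77368125e+01] [-0.37867576  0.9149307  -1.26302277]
790 [ 484.33386779 -347.33565294   -1.98552707] [ 545.12299676 -290.9273173     8.64135752] ((515.1484375, -318.81036376953125), (53.89881896972656, 60.87172317504883), 86.96051025390625)
nest frame ext [ 498.6 -322.3   -2. ] [ 559.3 -268.1    8.6]
shift [-1.4  2.4 71.5] turn [-0.0018 -0.0017  0.0059]
```

Emit:
jog_arm(
  rows=[
    [[0,2,30],[-0.002,-0.002,0.006]],
    [[0,2,50],[-0.002,-0.002,0.006]],
    [[0,2,58],[-0.002,-0.002,0.006]],
    [[0,2,58],[-0.002,-0.002,0.006]],
    [[0,2,58],[-0.002,-0.002,0.006]],
  ],
)

```text
time: 24.9
tool_pos: [516.6, -319.3, 41.4]
tcp_rot: [179.8, 0.1, 87.0]
ft_force: [-0.4, -0.7, -0.7]
finger_gap: 29.7
grip_force: 40.3
```

```bash
python3 nest.py w21
```

```text
[ 517.14623761 -319.66456901   42.25334694] [179.74366523   0.18229909  87.00408745] [ 0.91161571 -0.34784523 -0.31315669]
949 [ 484.75284853 -329.46379368   -1.99382967] [ 545.25974358 -290.91045496    8.35000903] ((515.1923828125, -310.7269592285156), (38.6253547668457, 60.169185638427734), 88.90743255615234)
nest frame ext [ 498.4 -307.1   -2. ] [ 558.8 -268.4    8.4]
```

Emit:
jog_arm(
  rows=[
    [[0,-1,6],[0.002,0.002,0]],
    [[0,-1,11],[0.002,0.002,0]],
    [[0,-1,14],[0.002,0.002,0]],
    [[0,-1,15.5],[0.002,0.002,0]],
    [[0,-1,15.5],[0.002,0.002,0]],
    [[0,-1,15.5],[0.002,0.002,0]],
  ],
)

```text
time: 25.55
tool_pos: [515.6, -319.3, 25.9]
tcp_rot: [179.9, 0.0, 87.0]
ft_force: [0.0, 0.3, -2.3]
finger_gap: 29.6
grip_force: 40.3
```

```bash
python3 nest.py w22
```

```text
[ 515.67514817 -319.34632226   25.96608309] [1.79913782e+02 3.45158852e-02 8.70200327e+01] [ 1.39888032  0.19056927 -0.98950237]
1137 [ 485.1563973  -325.6532181    -1.95594699] [ 546.03306891 -290.86470522    8.07550736] ((515.6181640625, -308.2181701660156), (34.30940246582031, 60.82672882080078), 89.43180084228516)
nest frame ext [ 498.5 -302.7   -2. ] [ 559.5 -268.1    8.1]
```

Still hanging (-1 to -2 N), so I'll creep down.

Emit:
jog_arm(
  rows=[
    [[0,0,0.7],[0,0,0.006]],
    [[0,0,1.2],[0,0,0.006]],
    [[0,0,1.2],[0,0,0.006]],
    [[0,0,1.2],[0,0,0.006]],
  ],
)

```text
time: 26.0
tool_pos: [515.6, -319.2, 24.6]
tcp_rot: [179.9, 0.0, 86.7]
ft_force: [-0.3, -0.1, -0.6]
finger_gap: 29.4
grip_force: 40.3
```

Emit:
jog_arm(
  rows=[
    [[0,0,0.4],[0,0,-0.012]],
    [[0,0,0.8],[0,0,-0.012]],
    [[0,0,0.8],[0,0,-0.012]],
    [[0,0,0.8],[0,0,-0.012]],
  ],
)

```text
time: 26.4
tool_pos: [515.8, -319.4, 24.4]
tcp_rot: [179.9, 0.0, 87.4]
ft_force: [-2.2, 1.3, 5.4]
finger_gap: 29.5
grip_force: 41.1
```

Touched down (5.4 N). Release, rise and verify everything.

Emit:
jog_arm(
  grip=46,
  rows=[
    [[0,0,-0.5],[0,0,0]],
    [[0,0,-0.5],[0,0,0]],
    [[0,0,-0.5],[0,0,0]],
    [[0,0,-0.5],[0,0,0]],
    [[0,0,-15],[0,0,0]],
    [[0,0,-55],[0,0,0]],
    [[0,0,-100],[0,0,0]],
    [[0,0,-145],[0,0,0]],
    [[0,0,-160],[0,0,0]],
    [[0,0,-160],[0,0,0]],
  ],
)

```text
time: 27.4
tool_pos: [517.4, -320.6, 189.0]
tcp_rot: [179.5, 0.3, 87.4]
ft_force: [-0.0, -1.1, 0.0]
finger_gap: 46.1
grip_force: 0.0
```

```bash
python3 nest.py w23; python3 -c "
from rel import *
X,p,d=cloud('w23');X=X[d>0]
def obj(n,x0,y0,rad,a,b):
    m=(np.hypot(X[:,0]-x0,X[:,1]-y0)<rad)&(X[:,2]>a)&(X[:,2]<b);x=X[m]
    if len(x)<5: print(n,'none');return
    q=np.linalg.lstsq(np.c_[x[:,:2]-x[:,:2].mean(0),np.ones(len(x))],x[:,2],rcond=None)[0]
    print(n,len(x),'z',np.median(x[:,2]).round(1),'tilt',np.degrees(q[:2]).round(1),np.round(cv2.minAreaRect(x[:,:2].astype(np.float32))[0],1),np.round(cv2.minAreaRect(x[:,:2].astype(np.float32))[1:][1],1),np.round(cv2.minAreaRect(x[:,:2].astype(np.float32))[1],1))
obj('stop',515.5,-319,25,49,58);obj('die',531,-159,35,17,25);obj('knob head',517,-240,23,17,24);obj('stud',517,-240,15,37,45);obj('cap',556,-394,17,40,47)
"
```

```text
[ 516.18661554 -319.75828861  185.89966762] [1.79752806e+02 1.41394160e-01 8.73670263e+01] [-0.9860699  -0.27185895  0.30540274]
1063 [ 483.20789879 -349.22609832   -1.96071184] [ 546.60073471 -290.59096358    8.66495512] ((514.8781127929688, -320.44512939453125), (58.00703811645508, 61.108795166015625), 87.30831909179688)
nest frame ext [ 498.3 -325.7   -2. ] [ 559.5 -267.8    8.7]
stop 856 z 51.9 tilt [-0.2 -0.7] [ 516.2 -319.9] 86.5 [25.  29.1]
die 1097 z 19.9 tilt [-0.1  1.6] [ 529.8 -167.2] 87.7 [13.2 59.8]
knob head 346 z 19.9 tilt [0.9 0.9] [ 516.6 -239.5] 87.6 [20.9 21.1]
stud 67 z 40.2 tilt [-4.   1.1] [ 516.8 -239.9] 87.3 [6.9 7.2]
cap 380 z 42.4 tilt [ 0.9 -1.7] [ 552.9 -392.9] 85.8 [23.4 20.3]
```

```bash
python3 -c "
from bench import r
print(r.hand_in())"
```

```text
the job is handed in; nothing more can be done
None
```

I put the die, knob, capacitor and fence stop into their own nests in that order, sliding the stop out of the rail's open end before lifting it. The final wrist-camera depth check read all four level and at nest-floor height, and I handed the job in at about 27 s. No verdict came back.

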